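# Reset the printer's control box with pin and stylus

### The job

Take the service pin out of the tool holder and stand it in the round bore of the printer's control box, pushed fully home, and let go of it. Then take the stylus from the holder, reach it through the square window of the box and press the recessed reset button right down; never press the button before the pin is in, and leave everything else where it is. Finish while still holding: the stylus stays gripped and keeps the button down.

Things in the scene. Friction and masses are not known exactly. Their poses are not given: they have to be found in the camera images.
- control_box: The printer's control box: a grey plastic enclosure 120 (x) x 180 (y) x 50 mm high, fixed to the desk, position and yaw differ each time. Origin at the centre of its underside, z up. In its flat top face, at x = -20 mm in its frame, are a round bore (y = +45 mm) and a square window (y = -45 mm); a flat dark display lies on the top at the +x side; a low black knob and vents are on its -x face.
- bore_mouth (a point): Centre of the mouth of the round bore, on the top face of the box (50 mm above the desk); axes as the box. The bore is 16 mm wide, 32 mm deep, vertical.
- window_mouth (a point): Centre of the mouth of the square reset window, on the top face of the box (50 mm above the desk); axes as the box. The window is 16 x 16 mm, square to the box; the white top of the button lies 18 mm below the mouth when not pressed, directly under it.
- reset_button (a joint): How far the recessed reset button is pressed, in m: 0 = up, 0.006 = at its stop; it moves straight down and springs back. About 2 N starts it, 5 N brings it to the stop. The cap is 13 x 13 mm, white.
- holder: White printed tool holder, a block 50 (x) x 180 (y) x 60 mm high on a 4 mm foot plate, fixed to the desk, position and yaw differ each time. Three 16 mm vertical bores in its top at y = -60, 0 and +60 mm in its frame. Origin at the centre of its underside, z up. It holds the pin, the stylus and the brush, in any order.
- pin: Service pin, about 50 g: a steel shank 12 mm in diameter and 28 mm long with a 4 mm tapered foot, under a grey plastic square head 20 x 20 x 44 mm. The shorter, squatter of the two square-headed tools: its head stands 44 mm above the holder. Origin at the centre of its foot, z up along the pin; head from z = 28 to 72 mm, its faces square to x and y. Fully home, the underside of the head (z = 28 mm) lies on the face around the bore. It stands so in the holder.
- stylus: Reset stylus, about 50 g: a steel tip 6 mm in diameter and 30 mm long, a 12 mm steel neck up to z = 52 mm, then a grey plastic square handle 18 x 18 x 64 mm (z = 52 to 116 mm), faces square to x and y. The tallest tool in the holder: its handle stands 64 mm above it, the underside of the handle resting on the holder's top. Origin at the end of the tip, z up along the handle.
- stylus_tip (a point): The end of the stylus's tip (same point as the stylus's origin).
- brush: Nozzle brush with a turned round wooden handle, 56 mm above the holder, up to 22 mm wide, in the third bore; to be left there. Origin at the foot of its shank, z up.
- boat: Orange printed toy boat, 52 x 31 x 49 mm, on the desk between box and holder; to be left alone. Origin at the underside.
- dark_boat: Black printed toy boat, same size, at the far side; to be left alone. Origin at the underside.
- glue: Glue stick, 30 mm in diameter, 90 mm tall, upright at the far side; to be left alone. Origin at the underside.
- jar: Jar with a lid, 60 mm in diameter, 70 mm tall, at the far side; to be left alone. Origin at the underside.
- scraper: Flat scraper, 180 mm long, lying on the desk near the robot; to be left alone.
- cutters: Side cutters with black grips, about 130 mm long, lying on the desk near the robot; to be left alone. Origin near the middle, at the underside.

How it is judged:
By the outcome, as a careful person would: the job done as asked, in the order asked, and still so for the second after the job is handed in, while the arm keeps its last pose, push and grip.
It also fails if it takes over 66 s, if anything falls off the work surface, if the arm or the gripper's body presses on something with over 40 N, if the wrist force passes 120 N, or if a joint passes its speed limit or range.

### The arm

A 7-joint arm with a two-finger parallel gripper is mounted at the origin on the work surface. World frame = base frame: x ahead of the robot, y to its left, z up, the work surface at z = 0. Lengths are in mm, angles in rad, forces in N, time in s.
With the tool pointing down it reaches from about 400 to 900 mm from the base axis. Payload 5.5 kg.
Tool frame: the origin (TCP) lies at the very end of the fingers, on their centre line; the grasp point (between the pads) lies 19 mm behind it; z points along the fingers, y is the line along which they close (so a half turn about z gives the same grasp; the last joint's range is limited). The gripper opens to 92 mm and grips with 3 to 60 N. Pads are 19 mm wide; open, the fingers measure 130 mm over their backs; the gripper's body (75 mm by 190 mm) begins 47 mm behind the grasp point.
Start: joints at [1.379, 0.501, -0.427, 1.55, 0.221, 1.138, -0.21], TCP at [285.565, -583.911, 226.729] pointing down, gripper open.
Joint ranges: [-2.88, 2.88], [-0.31, 2.03], [-1.54, 1.56], [0.2, 2.42], [-1.41, 4.55], [0.19, 2.02], [-2.57, 2.57]. Speed limits (rad/s): [2.57, 2.57, 3.14, 3.14, 3.14, 3.14, 3.14].

### API

Orientations are given as a unit quaternion [w, x, y, z].
In Python, from workcell import arm gives the robot as it stands.
- The arm moves only by the tool carry_out, never from a script. Its argument "increments" is a list of rows, each an object of numbers: "tx", "ty", "tz": the shift along the tool's x, y, z in mm; "rx", "ry", "rz": the turn, a rotation vector about the tool's x, y, z in rad; "fingers": the closure, from -1 (fully open) to 1 (shut), so that 0 is half open. A call has 1 to 12 rows; each row shifts and turns the commanded pose from where the row before left it, along the tool's axes as they then stand; what a row does not reach is not made up. A row lasts 1/12 s, in which the tool goes at most 41.7 mm and 7.16 degrees, less where a joint would pass 70% of its speed; a pose out of reach is approached as far as the arm can. A call is refused whole if a number of a shift passes 41.7 or a number of a turn 0.125, either way. A call with a gripper value outside its range is refused whole. The fingers move at their own pace and stop on an object; "grip_force" is the grip in N (left out, the last holds). Time passes only in rows, so rows that do not move let the fingers close. It gives the time, the measured TCP pose, the force, the opening and the grip force at its end, in the units of the state.
- arm.sense(): the state, without advancing time (a new reading comes with each control period).
- arm.read_camera(name): name is "side" or "top"; returns (picture, depth): 420x560x3 uint8, red, green, blue; 420x560 float32, mm along the optical axis (not along the pixel's ray), 0 where there is no reading.
- arm.camera_model(name): a dict with "fx", "fy", "cx", "cy" (pixels), "world_to_cam" (4x4, takes a point from world to camera coordinates). Camera axes: x right, y down, z forward; pixel columns grow to the right and rows downward; lengths in mm; the calibration is good to about 2 mm. A picture is of the moment at which its call begins. camera_model takes no time and is no camera call.
- arm.sign_off(): hands the job in; it is judged then, once.
The state is a dict: "t": time; "q": joint angles; "qvel": joint speeds; "tau": joint torques, N m; "tool_pos": TCP position; "tool_rot": TCP orientation; "force": force on the tool from outside, world axes, zero at the start; "torque": the same for the moment, N m; "finger_gap": opening from 0.0 (shut) to 1.0 (fully open); "finger_force": force on a finger pad.
Only numpy, scipy, OpenCV 4.12 (cv2) and the standard library are available. Lean on these libraries where they do the work, as an engineer would, in place of code of your own. Each camera call takes 0.05 s, during which the arm holds its last target. There are 200 camera calls.

## Working session

There is one attempt and no reset: what is moved stays moved. The work goes in short steps, Python scripts to look and compute and a tool call to move; the robot and the scene stay as the last step left them, time stands still between calls to the robot, and variables do not carry over. Pictures are saved under pics/ and viewed, at most 10 in all, crops included, and the job is handed in when it is done.

Besides the shell and the picture viewer there is one more tool, called after "Emit:" as a command line: name --argument value ..., lists and objects as JSON in quotes. carry_out: Moves the arm, as the interface text tells. Its arguments: {"type":"object","properties":{"increments":{"type":"array","items":{"type":"object","properties":{"tx":{"type":"number"},"ty":{"type":"number"},"tz":{"type":"number"},"rx":{"type":"number"},"ry":{"type":"number"},"rz":{"type":"number"},"fingers":{"type":"number"}}}},"grip_force":{"type":"number"}},"required":["increments"]}

```bash
mkdir -p pics; python3 - <<'E'
from workcell import arm
import cv2,numpy as np
for n in("top","side"):
    p,d=arm.read_camera(n); np.savez(f"{n}.npz",p=p,d=d)
    cv2.imwrite(f"pics/{n}0.png",p[:,:,::-1])
    m=arm.camera_model(n); print(n,m["fx"],m["fy"],m["cx"],m["cy"],np.round(np.array(m["world_to_cam"]),3).tolist())
s=arm.sense();print(s)
E
```

```text
top 382.95726881410076 382.95726881410076 278.2628921332906 209.6487906907526 [[-0.03, -0.999, 0.014, -2.432], [-0.987, 0.028, -0.159, 526.125], [0.159, -0.019, -0.987, 855.709], [0.0, 0.0, 0.0, 1.0]]
side 389.31511973249815 389.31511973249815 275.53133217608166 214.07648257504806 [[0.772, -0.635, -0.013, -385.799], [-0.442, -0.522, -0.729, 282.938], [0.456, 0.569, -0.684, 550.394], [0.0, 0.0, 0.0, 1.0]]
{'t': 0.1, 'q': array([ 1.37916383,  0.50176714, -0.42682234,  1.55133101,  0.22080023,
        1.13831842, -0.21030499]), 'qvel': array([ 0.00178778, -0.00127434, -0.00077621, -0.00182796,  0.00051693,
       -0.00188657, -0.00025412]), 'tau': array([-1.11494443e-02, -5.67880547e+01, -5.83842561e+00, -2.79916084e+01,
       -6.91100419e-02,  2.41479243e-02,  3.34489096e-05]), 'tool_pos': array([ 285.24707808, -583.36248528,  225.78121859]), 'tool_rot': array([-8.68762920e-04,  9.74245759e-01,  2.25487071e-01, -1.65642478e-04]), 'force': array([-0.00437365,  0.28864326,  0.19467735]), 'torque': array([-0.0089053 , -0.01137015,  0.04486942]), 'finger_force': 0.0, 'finger_gap': 0.998198962368367}
```

View pics/top0.png

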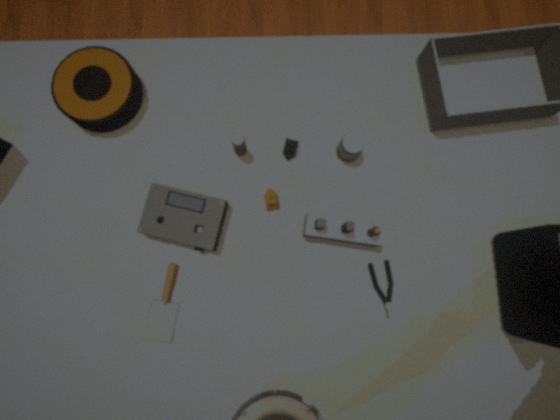

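View pics/side0.png

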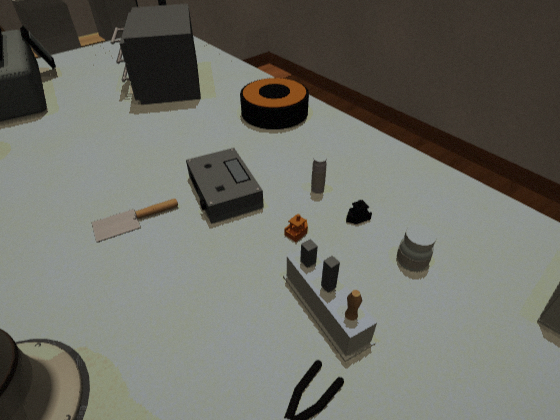

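The top view shows the box at about (183,217), with the bore at (160,219) and the window at (198,229). In the holder, the pin is at (320,224), the stylus in the middle at (348,228) and the brush at (375,231). The side view agrees: pin (309,246), stylus (331,262), brush (354,300), bore (208,166) and window (221,188).

```bash
cat > h.py <<'E'
from workcell import arm
import cv2,numpy as np
def cloud(n,d):
    m=arm.camera_model(n);v,u=np.indices(d.shape)
    c=np.stack([(u-m["cx"])/m["fx"]*d,(v-m["cy"])/m["fy"]*d,d],-1)
    T=np.linalg.inv(np.array(m["world_to_cam"])); return c@T[:3,:3].T+T[:3,3]
def ray(n,u,v,z):
    m=arm.camera_model(n);T=np.linalg.inv(np.array(m["world_to_cam"]))
    r=T[:3,:3]@[(u-m["cx"])/m["fx"],(v-m["cy"])/m["fy"],1];o=T[:3,3]
    return (o+r*(z-o[2])/r[2])[:2]
def proj(n,P):
    m=arm.camera_model(n);c=np.array(m["world_to_cam"])@[*P,1]
    return m["fx"]*c[0]/c[2]+m["cx"],m["fy"]*c[1]/c[2]+m["cy"]
E
python3 - <<'E'
from h import *
g={}
for n,boxc,hol in(("top",(183,217),(340,231)),("side",(225,183),(330,300))):
    f=np.load(n+".npz");p,d=f["p"],f["d"];W=cloud(n,d);z=W[...,2]
    print(n,"z box",W[boxc[1],boxc[0]])
    v,u=np.indices(d.shape)
    for nm,c,lo,hi,R in(("box",boxc,40,60,60),("holder",hol,54,74,75)):
        k=(z>lo)&(z<hi)&(abs(u-c[0])<R)&(abs(v-c[1])<R)&(d>0)
        L,lab,st,_=cv2.connectedComponentsWithStats(k.astype(np.uint8))
        i=1+np.argmax(st[1:,4]);k=lab==i
        r=cv2.minAreaRect(W[k][:,:2].astype(np.float32));print(nm,k.sum(),r,np.median(z[k]))
    for nm,lo,hi in(("pin",100,116),("sty",120,138)):
        k=(z>lo)&(z<hi)&(abs(u-hol[0])<75)&(abs(v-hol[1])<90)
        print(nm,k.sum(),np.median(W[k],0) if k.any() else 0)
    a=cv2.resize(p[boxc[1]-45:boxc[1]+45,boxc[0]-55:boxc[0]+55],None,fx=5,fy=5,interpolation=cv2.INTER_CUBIC)
    h2=(345,235) if n=="top" else (330,270)
    b=cv2.resize(p[h2[1]-45:h2[1]+45,h2[0]-50:h2[0]+50],None,fx=5,fy=5,interpolation=cv2.INTER_CUBIC)
    g[n]=np.hstack([a,b])
o=np.vstack([g["top"],g["side"]])
o=cv2.convertScaleAbs(o,alpha=1.5);o=cv2.resize(o,None,fx=.66,fy=.66,interpolation=cv2.INTER_AREA);print(o.shape)
cv2.imwrite("pics/c1.png",o[:,:,::-1])
E
```

```text
top z box [513.49018975 202.68373649  50.32170477]
box 3978 ((517.0762939453125, 206.87025451660156), (181.7304229736328, 121.05127716064453), 74.57923889160156) 49.864229997116354
holder 1418 ((474.55767822265625, -167.853271484375), (180.0980224609375, 50.597076416015625), 80.0370101928711) 59.9729720741791
pin 162 [ 475.59396031 -117.76315465  104.55063272]
sty 72 [ 474.41354893 -167.14998534  123.40672941]
side z box [503.62247407 177.16098636  48.70035381]
box 2859 ((515.3942260742188, 206.3226318359375), (185.063720703125, 120.80560302734375), 74.76339721679688) 49.119775962781205
holder 2421 ((472.8335876464844, -167.28501892089844), (181.55441284179688, 51.32899475097656), 80.30330657958984) 59.29565906282437
pin 394 [ 465.03889245 -175.73433278  104.6191221 ]
sty 118 [ 471.76659842 -168.3583062   123.03479486]
(594, 693, 3)
```

View pics/c1.png

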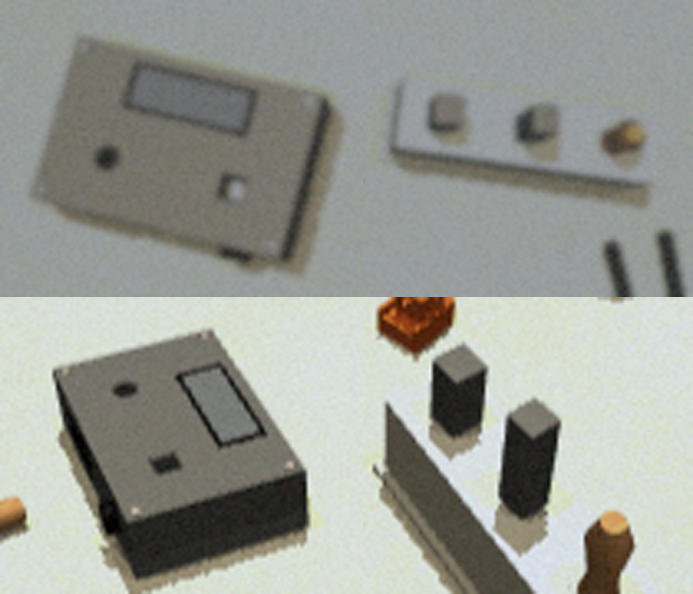

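The crops show the bore, the window (white cap visible) and the tools clearly. The pin is in the +y bore and the stylus is in the middle one. Next I measure the head centres and yaws, plus the bore and window blobs.

```bash
python3 - <<'E'
from h import *
c=np.array([516.3,206.6]);ps=np.radians(-15.33);B=np.array([[np.cos(ps),-np.sin(ps)],[np.sin(ps),np.cos(ps)]])
print("model bore",c+B@[-20,45],"win",c+B@[-20,-45])
hc=np.array([473.7,-167.6]);ph=np.radians(-9.83);y=np.array([-np.sin(ph),np.cos(ph)]);print("model pin",hc+60*y)
for n in("top","side"):
    f=np.load(n+".npz");p,d=f["p"],f["d"];W=cloud(n,d)
    for nm,P,zt,w in(("pin",hc+60*y,104,20),("sty",hc,124,18)):
        k=(np.hypot(*(W[...,:2]-P).transpose(2,0,1))<24)&(abs(W[...,2]-zt)<4)
        q=W[k];r=cv2.minAreaRect(q[:,:2].astype(np.float32));print(n,nm,k.sum(),np.round(r[0],1),np.round(r[1],1),round(r[2],1),q.mean(0).round(1))
    gr=cv2.cvtColor(p,cv2.COLOR_RGB2GRAY).astype(float)
    for nm,P in(("bore",c+B@[-20,45]),("win",c+B@[-20,-45])):
        u,v=map(int,np.round(proj(n,[*P,50])));R=9
        s=gr[v-R:v+R+1,u-R:u+R+1];bg=np.median(s);w=np.abs(s-bg);w[w<18]=0
        vv,uu=np.indices(s.shape);print(n,nm,ray(n,(w*uu).sum()/w.sum()+u-R,(w*vv).sum()/w.sum()+v-R,50).round(1))
E
```

```text
model bore [508.90863002 255.28642162] win [485.11460508 168.48870058]
model pin [ 483.94352605 -108.48088148]
top pin 82 [ 485.1 -108.7] [17.9 19.9] 87.5 [ 484.4 -108.3  103.6]
top sty 72 [ 474.6 -167.5] [17.5 15.6] 87.1 [ 474.5 -167.2  123.6]
top bore [509.5 255.5]
top win [487.4 172.2]
side pin 127 [ 483.2 -108.9] [19.3 20.4] 83.1 [ 482.3 -109.3  102.8]
side sty 118 [ 472.6 -167.5] [18.2 18.5] 87.5 [ 472.1 -168.1  123. ]
side bore [507.9 256.7]
side win [484.4 168.2]
```

Emit:
carry_out --increments '[{"rz": -0.112}, {"rz": -0.112}, {"rz": -0.112}, {"rz": -0.112}, {"rz": -0.112}, {"rz": -0.112}, {"rz": -0.112}, {"rz": -0.112}, {"rz": -0.112}, {}, {}]' --grip_force 25

```text
schema error: expected keys tx, ty, tz, rx, ry, rz, fingers
```

```bash
cat >> h.py <<'E'
from scipy.spatial.transform import Rotation as Rn
def go(P):
    s=arm.sense();q=s["tool_rot"];R=Rn.from_quat([*q[1:],q[0]]).as_matrix()
    print("t",round(s["t"],2),"pos",s["tool_pos"].round(1),"yaw",np.degrees(np.arctan2(R[1,0],R[0,0])).round(1),"z",R[:,2].round(3),"q",s["q"].round(2),"F",s["force"].round(1),"gap",round(s["finger_gap"]*92,1),s["finger_force"])
    print("tool shift",(R.T@(np.array(P)-s["tool_pos"])).round(1))
E
python3 -c "
from h import *
go([484,-108.6,170])"
```

```text
t 0.1 pos [ 285.2 -583.4  225.8] yaw 26.1 z [-0.001  0.002 -1.   ] q [ 1.38  0.5  -0.43  1.55  0.22  1.14 -0.21] F [-0.   0.3  0.2] gap 91.8 0.0
tool shift [ 387.1 -339.1   56.4]
```

Emit:
carry_out --increments '[{"tx": 0, "ty": 0, "tz": 0, "rx": 0, "ry": 0, "rz": -0.112, "fingers": -1}, {"tx": 0, "ty": 0, "tz": 0, "rx": 0, "ry": 0, "rz": -0.112, "fingers": -1}, {"tx": 0, "ty": 0, "tz": 0, "rx": 0, "ry": 0, "rz": -0.112, "fingers": -1}, {"tx": 0, "ty": 0, "tz": 0, "rx": 0, "ry": 0, "rz": -0.112, "fingers": -1}, {"tx": 0, "ty": 0, "tz": 0, "rx": 0, "ry": 0, "rz": -0.112, "fingers": -1}, {"tx": 0, "ty": 0, "tz": 0, "rx": 0, "ry": 0, "rz": -0.112, "fingers": -1}, {"tx": 0, "ty": 0, "tz": 0, "rx": 0, "ry": 0, "rz": -0.112, "fingers": -1}, {"tx": 0, "ty": 0, "tz": 0, "rx": 0, "ry": 0, "rz": -0.112, "fingers": -1}, {"tx": 0, "ty": 0, "tz": 0, "rx": 0, "ry": 0, "rz": -0.112, "fingers": -1}, {"tx": 0, "ty": 0, "tz": 0, "rx": 0, "ry": 0, "rz": 0, "fingers": -1}]' --grip_force 25

```text
t: 0.93
tool_pos: [285.2, -583.6, 226.0]
tool_rot: [-0.001, 0.743, 0.669, 0.0]
force: [-0.5, 1.2, -0.7]
finger_gap: 1.002
finger_force: 0.0
```

```bash
python3 -c "
from h import *
go([484,-108.6,200])"
```

```text
t 0.93 pos [ 285.2 -583.6  226. ] yaw 84.0 z [-0.     0.001 -1.   ] q [ 1.52  0.55 -0.64  1.55  0.34  1.17  0.71] F [-0.5  1.2 -0.7] gap 92.2 0.0
tool shift [493.1 148.3  26.6]
```

Emit:
carry_out --increments '[{"tx": 37, "ty": 11, "tz": 0, "rx": 0, "ry": 0, "rz": 0, "fingers": -1}, {"tx": 37, "ty": 11, "tz": 0, "rx": 0, "ry": 0, "rz": 0, "fingers": -1}, {"tx": 37, "ty": 11, "tz": 0, "rx": 0, "ry": 0, "rz": 0, "fingers": -1}, {"tx": 37, "ty": 11, "tz": 0, "rx": 0, "ry": 0, "rz": 0, "fingers": -1}, {"tx": 37, "ty": 11, "tz": 0, "rx": 0, "ry": 0, "rz": 0, "fingers": -1}, {"tx": 37, "ty": 11, "tz": 0, "rx": 0, "ry": 0, "rz": 0, "fingers": -1}, {"tx": 37, "ty": 11, "tz": 0, "rx": 0, "ry": 0, "rz": 0, "fingers": -1}, {"tx": 37, "ty": 11, "tz": 0, "rx": 0, "ry": 0, "rz": 0, "fingers": -1}, {"tx": 37, "ty": 11, "tz": 0, "rx": 0, "ry": 0, "rz": 0, "fingers": -1}, {"tx": 37, "ty": 11, "tz": 0, "rx": 0, "ry": 0, "rz": 0, "fingers": -1}, {"tx": 37, "ty": 11, "tz": 0, "rx": 0, "ry": 0, "rz": 0, "fingers": -1}, {"tx": 37, "ty": 11, "tz": 0, "rx": 0, "ry": 0, "rz": 0, "fingers": -1}]'

```text
t: 1.93
tool_pos: [464.8, -155.1, 226.8]
tool_rot: [0.0, 0.746, 0.666, -0.0]
force: [-0.1, -0.4, -0.1]
finger_gap: 0.997
finger_force: 0.0
```

Emit:
carry_out --increments '[{"tx": 25, "ty": 8, "tz": 10, "rx": 0, "ry": 0, "rz": 0, "fingers": -1}, {"tx": 25, "ty": 8, "tz": 16, "rx": 0, "ry": 0, "rz": 0, "fingers": -1}, {"tx": 0, "ty": 0, "tz": 0, "rx": 0, "ry": 0, "rz": 0, "fingers": -1}, {"tx": 0, "ty": 0, "tz": 0, "rx": 0, "ry": 0, "rz": 0, "fingers": -1}, {"tx": 0, "ty": 0, "tz": 0, "rx": 0, "ry": 0, "rz": 0, "fingers": -1}]'

```text
t: 2.35
tool_pos: [485.6, -109.2, 200.6]
tool_rot: [-0.0, 0.745, 0.667, -0.0]
force: [-0.0, -0.6, 0.1]
finger_gap: 0.999
finger_force: 0.0
```

```bash
python3 -c "
from h import *
go([484,-108.6,67])"
```

```text
t 2.35 pos [ 485.6 -109.2  200.6] yaw 83.7 z [-0.001 -0.    -1.   ] q [ 0.89  0.34 -0.86  1.94  0.3   1.   -0.22] F [-0.  -0.6  0.1] gap 91.9 0.0
tool shift [  0.5  -1.6 133.6]
```

Emit:
carry_out --increments '[{"tx": 0.5, "ty": -1.6, "tz": 20, "rx": 0, "ry": 0, "rz": 0, "fingers": -1}, {"tx": 0, "ty": 0, "tz": 25, "rx": 0, "ry": 0, "rz": 0, "fingers": -1}, {"tx": 0, "ty": 0, "tz": 25, "rx": 0, "ry": 0, "rz": 0, "fingers": -1}, {"tx": 0, "ty": 0, "tz": 25, "rx": 0, "ry": 0, "rz": 0, "fingers": -1}, {"tx": 0, "ty": 0, "tz": 20, "rx": 0, "ry": 0, "rz": 0, "fingers": -1}, {"tx": 0, "ty": 0, "tz": 18, "rx": 0, "ry": 0, "rz": 0, "fingers": -1}, {"tx": 0, "ty": 0, "tz": 0, "rx": 0, "ry": 0, "rz": 0, "fingers": -1}, {"tx": 0, "ty": 0, "tz": 0, "rx": 0, "ry": 0, "rz": 0, "fingers": -1}, {"tx": 0, "ty": 0, "tz": 0, "rx": 0, "ry": 0, "rz": 0, "fingers": -1}]'

```text
t: 3.1
tool_pos: [485.1, -109.2, 68.8]
tool_rot: [0.001, 0.745, 0.667, 0.0]
force: [1.1, 0.6, 0.6]
finger_gap: 1.0
finger_force: 0.0
```

Emit:
carry_out --increments '[{"tx": 0, "ty": 0, "tz": 0, "rx": 0, "ry": 0, "rz": 0, "fingers": 1}, {"tx": 0, "ty": 0, "tz": 0, "rx": 0, "ry": 0, "rz": 0, "fingers": 1}, {"tx": 0, "ty": 0, "tz": 0, "rx": 0, "ry": 0, "rz": 0, "fingers": 1}, {"tx": 0, "ty": 0, "tz": 0, "rx": 0, "ry": 0, "rz": 0, "fingers": 1}, {"tx": 0, "ty": 0, "tz": 0, "rx": 0, "ry": 0, "rz": 0, "fingers": 1}, {"tx": 0, "ty": 0, "tz": 0, "rx": 0, "ry": 0, "rz": 0, "fingers": 1}, {"tx": 0, "ty": 0, "tz": 0, "rx": 0, "ry": 0, "rz": 0, "fingers": 1}, {"tx": 0, "ty": 0, "tz": 0, "rx": 0, "ry": 0, "rz": 0, "fingers": 1}, {"tx": 0, "ty": 0, "tz": 0, "rx": 0, "ry": 0, "rz": 0, "fingers": 1}, {"tx": 0, "ty": 0, "tz": 0, "rx": 0, "ry": 0, "rz": 0, "fingers": 1}, {"tx": 0, "ty": 0, "tz": 0, "rx": 0, "ry": 0, "rz": 0, "fingers": 1}, {"tx": 0, "ty": 0, "tz": 0, "rx": 0, "ry": 0, "rz": 0, "fingers": 1}]' --grip_force 25

```text
t: 4.1
tool_pos: [484.4, -108.0, 67.7]
tool_rot: [-0.0, 0.744, 0.668, -0.0]
force: [0.4, 0.1, 0.4]
finger_gap: 0.215
finger_force: 25.0
```

```bash
python3 -c "
from h import *
go([484,-108.6,67])"
```

```text
t 4.1 pos [ 484.4 -108.    67.7] yaw 83.8 z [-0.  0. -1.] q [ 0.75  0.54 -0.72  2.04  0.52  0.75 -0.4 ] F [0.4 0.1 0.4] gap 19.8 24.999942183494568
tool shift [-0.6 -0.3  0.7]
```

Emit:
carry_out --increments '[{"tx": 0, "ty": 0, "tz": -10, "rx": 0, "ry": 0, "rz": 0, "fingers": 1}, {"tx": 0, "ty": 0, "tz": -20, "rx": 0, "ry": 0, "rz": 0, "fingers": 1}, {"tx": 0, "ty": 0, "tz": -25, "rx": 0, "ry": 0, "rz": 0, "fingers": 1}, {"tx": 0, "ty": 0, "tz": -25, "rx": 0, "ry": 0, "rz": 0, "fingers": 1}, {"tx": 0, "ty": 0, "tz": -20, "rx": 0, "ry": 0, "rz": 0, "fingers": 1}, {"tx": 0, "ty": 0, "tz": 0, "rx": 0, "ry": 0, "rz": 0, "fingers": 1}, {"tx": 0, "ty": 0, "tz": 0, "rx": 0, "ry": 0, "rz": 0, "fingers": 1}]'

```text
t: 4.68
tool_pos: [485.3, -108.5, 169.2]
tool_rot: [0.001, 0.744, 0.668, 0.0]
force: [0.5, -1.4, -0.2]
finger_gap: 0.22
finger_force: 25.0
```

```bash
python3 -c "
from h import *
go([508.8,255.6,120])"
```

```text
t 4.68 pos [ 485.3 -108.5  169.2] yaw 83.8 z [ 0.003 -0.002 -1.   ] q [ 0.87  0.38 -0.84  1.98  0.35  0.93 -0.26] F [ 0.5 -1.4 -0.2] gap 20.2 24.999829530715942
tool shift [364.5 -16.1  48.7]
```

Emit:
carry_out --increments '[{"tx": 20, "ty": 0, "tz": 0, "rx": 0, "ry": 0, "rz": 0, "fingers": 1}, {"tx": 34, "ty": -2, "tz": 0, "rx": 0, "ry": 0, "rz": 0, "fingers": 1}, {"tx": 34, "ty": -2, "tz": 0, "rx": 0, "ry": 0, "rz": 0, "fingers": 1}, {"tx": 34, "ty": -2, "tz": 0, "rx": 0, "ry": 0, "rz": 0, "fingers": 1}, {"tx": 34, "ty": -2, "tz": 0, "rx": 0, "ry": 0, "rz": 0, "fingers": 1}, {"tx": 34, "ty": -2, "tz": 0, "rx": 0, "ry": 0, "rz": 0, "fingers": 1}, {"tx": 34, "ty": -2, "tz": 0, "rx": 0, "ry": 0, "rz": 0, "fingers": 1}, {"tx": 34, "ty": -2, "tz": 0, "rx": 0, "ry": 0, "rz": 0, "fingers": 1}, {"tx": 34, "ty": -2, "tz": 0, "rx": 0, "ry": 0, "rz": 0, "fingers": 1}, {"tx": 34, "ty": 0, "tz": 0, "rx": 0, "ry": 0, "rz": 0, "fingers": 1}, {"tx": 26, "ty": 0, "tz": 0, "rx": 0, "ry": 0, "rz": 0, "fingers": 1}, {"tx": 12, "ty": 0, "tz": 0, "rx": 0, "ry": 0, "rz": 0, "fingers": 1}]'

```text
t: 5.68
tool_pos: [506.0, 260.1, 166.8]
tool_rot: [-0.001, 0.743, 0.67, 0.0]
force: [0.7, -0.6, -0.8]
finger_gap: 0.216
finger_force: 25.0
```

Emit:
carry_out --increments '[{"tx": 0, "ty": 0, "tz": 24, "rx": 0, "ry": 0, "rz": 0, "fingers": 1}, {"tx": 0, "ty": 0, "tz": 25, "rx": 0, "ry": 0, "rz": 0, "fingers": 1}, {"tx": 0, "ty": 0, "tz": 0, "rx": 0, "ry": 0, "rz": 0, "fingers": 1}, {"tx": 0, "ty": 0, "tz": 0, "rx": 0, "ry": 0, "rz": 0, "fingers": 1}, {"tx": 0, "ty": 0, "tz": 0, "rx": 0, "ry": 0, "rz": 0, "fingers": 1}]'

```text
t: 6.1
tool_pos: [507.5, 255.6, 118.9]
tool_rot: [-0.0, 0.744, 0.668, -0.0]
force: [0.2, 0.7, -1.0]
finger_gap: 0.215
finger_force: 25.0
```

```bash
python3 - <<'E'
from h import *
go([508.8,255.6,100])
o=[]
for n,c in(("top",(165,212)),("side",(212,150))):
    p,d=arm.read_camera(n);np.savez(n+"1.npz",p=p,d=d)
    o.append(cv2.convertScaleAbs(cv2.resize(p[c[1]-60:c[1]+60,c[0]-40:c[0]+40],None,fx=4.9,fy=4.9,interpolation=cv2.INTER_CUBIC),alpha=1.5))
cv2.imwrite("pics/c2.png",np.hstack(o)[:,:,::-1])
E
```

```text
t 6.1 pos [507.5 255.6 118.9] yaw 83.8 z [-0.001  0.    -1.   ] q [ 0.1   0.59 -0.8   1.84  0.52  0.94 -1.05] F [ 0.2  0.7 -1. ] gap 19.7 25.000005662441254
tool shift [ 0.1  1.3 18.9]
```

View pics/c2.png

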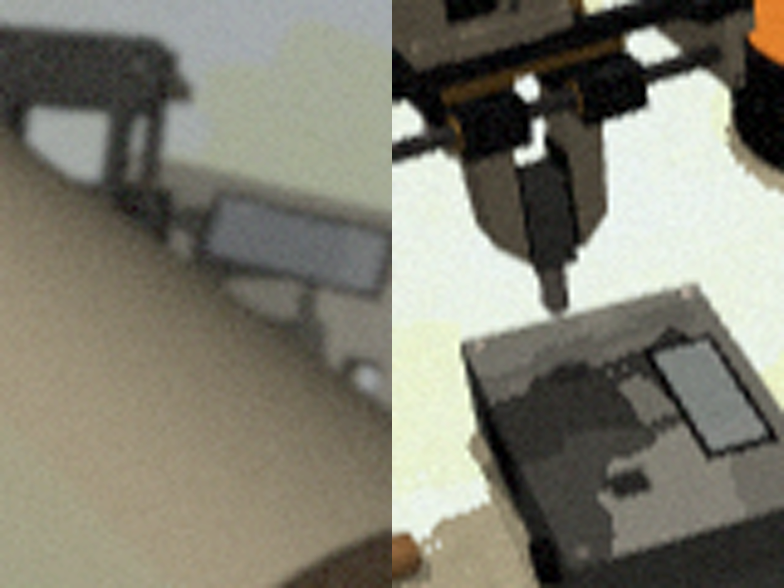

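The pin hangs straight in the grip, with its foot at side pixel about (205,153). The top view is blocked by the arm. I compare that foot position with the predicted one.

```bash
python3 - <<'E'
from h import *
P=np.array([507.5,255.6])
print(proj("side",[*P,83.2]),proj("side",[*P,87.2]),proj("side",[*P,111.2]))
# shank columns: gray profile rows 142..152
f=np.load("side1.npz");g=cv2.cvtColor(f["p"],cv2.COLOR_RGB2GRAY)
for v in(146,148,150,152,154): print(v,g[v,196:215].tolist())
m=arm.camera_model("side");T=np.array(m["world_to_cam"]);print("bore",proj("side",[508.8,255.6,50]))
W=cloud("side",f["d"]);k=W[140:151,202:208];print(k.reshape(-1,3).round(0)[::7].tolist())
E
```

```text
(np.float64(205.18134144443206), np.float64(153.47022284708552)) (np.float64(204.93633115524585), np.float64(151.97046130465213)) (np.float64(203.4331948310982), np.float64(142.76943526007722))
146 [161, 158, 157, 156, 158, 120, 40, 45, 45, 43, 35, 87, 156, 158, 160, 157, 158, 157, 157]
148 [157, 159, 163, 157, 156, 159, 80, 43, 43, 41, 38, 79, 156, 159, 159, 158, 154, 158, 158]
150 [160, 161, 160, 161, 161, 160, 95, 44, 41, 42, 44, 36, 155, 159, 158, 158, 157, 160, 157]
152 [159, 156, 161, 159, 158, 161, 139, 70, 41, 38, 42, 48, 136, 156, 159, 151, 146, 140, 132]
154 [157, 159, 159, 154, 158, 159, 158, 149, 108, 83, 84, 113, 105, 91, 83, 82, 84, 81, 84]
bore (np.float64(207.6396442002531), np.float64(165.345602699906))
[[501.0, 246.0, 126.0], [502.0, 245.0, 123.0], [504.0, 245.0, 120.0], [506.0, 245.0, 117.0], [508.0, 245.0, 113.0], [589.0, 398.0, 0.0], [501.0, 254.0, 104.0], [504.0, 254.0, 100.0], [505.0, 252.0, 98.0], [505.0, 248.0, 97.0]]
```

Emit:
carry_out --increments '[{"tx": 0.4, "ty": 1, "tz": 10, "rx": 0, "ry": 0, "rz": 0, "fingers": 1}, {"tx": 0, "ty": 0, "tz": 12, "rx": 0, "ry": 0, "rz": 0, "fingers": 1}, {"tx": 0, "ty": 0, "tz": 7, "rx": 0, "ry": 0, "rz": 0, "fingers": 1}, {"tx": 0, "ty": 0, "tz": 4, "rx": 0, "ry": 0, "rz": 0, "fingers": 1}, {"tx": 0, "ty": 0, "tz": 4, "rx": 0, "ry": 0, "rz": 0, "fingers": 1}, {"tx": 0, "ty": 0, "tz": 3, "rx": 0, "ry": 0, "rz": 0, "fingers": 1}, {"tx": 0, "ty": 0, "tz": 0, "rx": 0, "ry": 0, "rz": 0, "fingers": 1}, {"tx": 0, "ty": 0, "tz": 0, "rx": 0, "ry": 0, "rz": 0, "fingers": 1}]'

```text
t: 6.87
tool_pos: [508.7, 256.0, 78.7]
tool_rot: [-0.0, 0.744, 0.668, -0.0]
force: [-0.0, -0.2, -0.4]
finger_gap: 0.215
finger_force: 25.0
```

```bash
python3 -c "
from h import *
go([508.5,255.9,57.7])"
```

```text
t 6.87 pos [508.7 256.   78.7] yaw 83.8 z [-0.  0. -1.] q [ 0.06  0.65 -0.76  1.86  0.57  0.87 -1.09] F [-0.  -0.2 -0.4] gap 19.7 25.00009685754776
tool shift [-0.1 -0.2 21. ]
```

Emit:
carry_out --increments '[{"tx": 0, "ty": 0, "tz": 5, "rx": 0, "ry": 0, "rz": 0, "fingers": 1}, {"tx": 0, "ty": 0, "tz": 5, "rx": 0, "ry": 0, "rz": 0, "fingers": 1}, {"tx": 0, "ty": 0, "tz": 5, "rx": 0, "ry": 0, "rz": 0, "fingers": 1}, {"tx": 0, "ty": 0, "tz": 4, "rx": 0, "ry": 0, "rz": 0, "fingers": 1}, {"tx": 0, "ty": 0, "tz": 2, "rx": 0, "ry": 0, "rz": 0, "fingers": 1}, {"tx": 0, "ty": 0, "tz": 1, "rx": 0, "ry": 0, "rz": 0, "fingers": 1}, {"tx": 0, "ty": 0, "tz": 0, "rx": 0, "ry": 0, "rz": 0, "fingers": 1}, {"tx": 0, "ty": 0, "tz": 0, "rx": 0, "ry": 0, "rz": 0, "fingers": 1}]'

```text
t: 7.53
tool_pos: [508.4, 255.5, 57.6]
tool_rot: [0.001, 0.744, 0.668, -0.001]
force: [-3.9, -2.8, 11.2]
finger_gap: 0.212
finger_force: 25.0
```

Contact at z 57.6 with 11 N means the pin is home. I release it and lift.

Emit:
carry_out --increments '[{"tx": 0, "ty": 0, "tz": -0.5, "rx": 0, "ry": 0, "rz": 0, "fingers": -0.2}, {"tx": 0, "ty": 0, "tz": 0, "rx": 0, "ry": 0, "rz": 0, "fingers": -0.2}, {"tx": 0, "ty": 0, "tz": 0, "rx": 0, "ry": 0, "rz": 0, "fingers": -0.2}, {"tx": 0, "ty": 0, "tz": 0, "rx": 0, "ry": 0, "rz": 0, "fingers": -0.2}, {"tx": 0, "ty": 0, "tz": 0, "rx": 0, "ry": 0, "rz": 0, "fingers": -0.2}, {"tx": 0, "ty": 0, "tz": -15, "rx": 0, "ry": 0, "rz": 0, "fingers": -0.2}, {"tx": 0, "ty": 0, "tz": -25, "rx": 0, "ry": 0, "rz": 0, "fingers": -0.2}, {"tx": 0, "ty": 0, "tz": -30, "rx": 0, "ry": 0, "rz": 0, "fingers": -0.2}, {"tx": 0, "ty": 0, "tz": -30, "rx": 0, "ry": 0, "rz": 0, "fingers": -0.2}, {"tx": 0, "ty": 0, "tz": -12, "rx": 0, "ry": 0, "rz": 0, "fingers": -0.2}, {"tx": 0, "ty": 0, "tz": 0, "rx": 0, "ry": 0, "rz": 0, "fingers": -0.2}]'

```text
t: 8.45
tool_pos: [510.8, 257.4, 173.6]
tool_rot: [0.001, 0.744, 0.668, 0.003]
force: [0.8, -0.2, 0.1]
finger_gap: 0.598
finger_force: 0.0
```

```bash
python3 -c "
from h import *
go([473.6,-167.5,170])"
```

```text
t 8.45 pos [510.8 257.4 173.6] yaw 83.8 z [ 0.006  0.003 -1.   ] q [ 0.14  0.52 -0.85  1.8   0.46  1.02 -1.  ] F [ 0.8 -0.2  0.1] gap 55.0 0.0
tool shift [-426.5    8.7    2.2]
```

Emit:
carry_out --increments '[{"tx": -30, "ty": 0, "tz": 0, "rx": 0, "ry": 0, "rz": 0, "fingers": -0.2}, {"tx": -37, "ty": 1, "tz": 0, "rx": 0, "ry": 0, "rz": 0, "fingers": -0.2}, {"tx": -37, "ty": 1, "tz": 0, "rx": 0, "ry": 0, "rz": 0, "fingers": -0.2}, {"tx": -37, "ty": 1, "tz": 0, "rx": 0, "ry": 0, "rz": 0, "fingers": -0.2}, {"tx": -37, "ty": 1, "tz": 0, "rx": 0, "ry": 0, "rz": 0, "fingers": -0.2}, {"tx": -37, "ty": 1, "tz": 0, "rx": 0, "ry": 0, "rz": 0, "fingers": -0.2}, {"tx": -37, "ty": 1, "tz": 0, "rx": 0, "ry": 0, "rz": 0, "fingers": -0.2}, {"tx": -37, "ty": 1, "tz": 0, "rx": 0, "ry": 0, "rz": 0, "fingers": -0.2}, {"tx": -37, "ty": 1, "tz": 0, "rx": 0, "ry": 0, "rz": 0, "fingers": -0.2}, {"tx": -37, "ty": 1, "tz": 0, "rx": 0, "ry": 0, "rz": 0, "fingers": -0.2}, {"tx": -37, "ty": 0, "tz": 0, "rx": 0, "ry": 0, "rz": 0, "fingers": -0.2}, {"tx": -24, "ty": 0, "tz": 0, "rx": 0, "ry": 0, "rz": 0, "fingers": -0.2}]'

```text
t: 9.45
tool_pos: [470.2, -171.0, 168.3]
tool_rot: [-0.0, 0.746, 0.666, -0.001]
force: [-0.4, -0.8, -0.1]
finger_gap: 0.6
finger_force: 0.0
```

Emit:
carry_out --increments '[{"tx": 0, "ty": 0, "tz": 0, "rx": 0, "ry": 0, "rz": 0, "fingers": -0.2}, {"tx": 0, "ty": 0, "tz": 0, "rx": 0, "ry": 0, "rz": 0, "fingers": -0.2}, {"tx": 0, "ty": 0, "tz": 0, "rx": 0, "ry": 0, "rz": 0, "fingers": -0.2}]'

```text
t: 9.7
tool_pos: [471.6, -165.8, 168.7]
tool_rot: [-0.001, 0.744, 0.668, 0.0]
force: [0.6, 0.9, -0.2]
finger_gap: 0.602
finger_force: 0.0
```

```bash
python3 - <<'E'
from h import *
go([473.6,-167.5,76])
o=[]
for n,c in(("top",(170,217)),("side",(215,165))):
    p,d=arm.read_camera(n)
    o.append(cv2.convertScaleAbs(cv2.resize(p[c[1]-60:c[1]+60,c[0]-40:c[0]+40],None,fx=4.9,fy=4.9,interpolation=cv2.INTER_CUBIC),alpha=1.5))
    W=cloud(n,d);k=(np.hypot(W[...,0]-508.5,W[...,1]-255.7)<22)&(W[...,2]>86);print(n,k.sum(),np.percentile(W[k][:,2],[50,80,95]) if k.any() else 0)
cv2.imwrite("pics/c3.png",np.hstack(o)[:,:,::-1])
E
```

```text
t 9.7 pos [ 471.6 -165.8  168.7] yaw 83.8 z [-0.001  0.001 -1.   ] q [ 0.98  0.39 -0.83  1.97  0.35  0.94 -0.14] F [ 0.6  0.9 -0.2] gap 55.3 0.0
tool shift [-1.6  2.3 92.7]
top 92 [93.24072494 94.57778593 95.78923582]
side 71 [92.6684466  93.68340282 94.3539622 ]
```

View pics/c3.png

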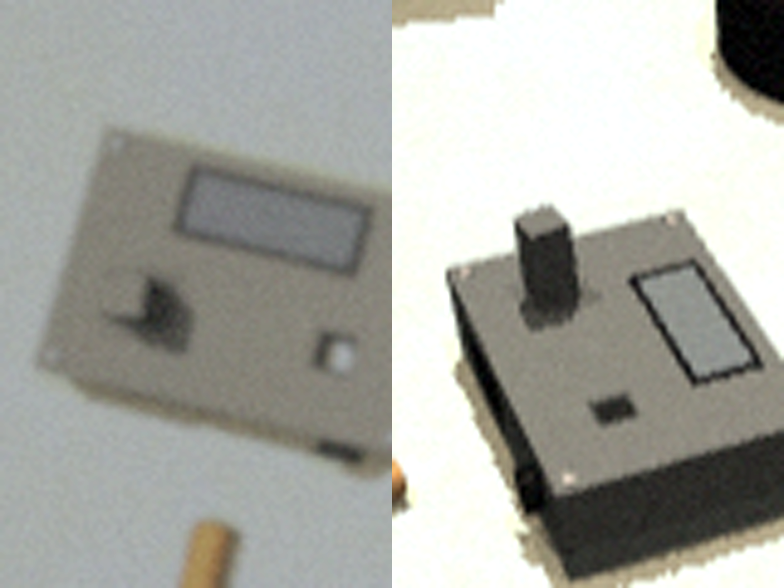

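The pin stands upright with its head top at z≈94, so it is fully home. Now I descend on the stylus.

Emit:
carry_out --increments '[{"tx": -1.6, "ty": 2.3, "tz": 10, "rx": 0, "ry": 0, "rz": 0, "fingers": -0.2}, {"tx": 0, "ty": 0, "tz": 18, "rx": 0, "ry": 0, "rz": 0, "fingers": -0.2}, {"tx": 0, "ty": 0, "tz": 22, "rx": 0, "ry": 0, "rz": 0, "fingers": -0.2}, {"tx": 0, "ty": 0, "tz": 22, "rx": 0, "ry": 0, "rz": 0, "fingers": -0.2}, {"tx": 0, "ty": 0, "tz": 14, "rx": 0, "ry": 0, "rz": 0, "fingers": -0.2}, {"tx": 0, "ty": 0, "tz": 8, "rx": 0, "ry": 0, "rz": 0, "fingers": -0.2}, {"tx": 0, "ty": 0, "tz": 0, "rx": 0, "ry": 0, "rz": 0, "fingers": -0.2}, {"tx": 0, "ty": 0, "tz": 0, "rx": 0, "ry": 0, "rz": 0, "fingers": -0.2}]'

```text
t: 10.47
tool_pos: [474.3, -167.7, 75.0]
tool_rot: [-0.0, 0.744, 0.668, 0.0]
force: [0.5, -0.9, -0.7]
finger_gap: 0.595
finger_force: 0.0
```

Emit:
carry_out --increments '[{"tx": 0, "ty": 0, "tz": 0, "rx": 0, "ry": 0, "rz": 0, "fingers": 1}, {"tx": 0, "ty": 0, "tz": 0, "rx": 0, "ry": 0, "rz": 0, "fingers": 1}, {"tx": 0, "ty": 0, "tz": 0, "rx": 0, "ry": 0, "rz": 0, "fingers": 1}, {"tx": 0, "ty": 0, "tz": 0, "rx": 0, "ry": 0, "rz": 0, "fingers": 1}, {"tx": 0, "ty": 0, "tz": 0, "rx": 0, "ry": 0, "rz": 0, "fingers": 1}, {"tx": 0, "ty": 0, "tz": 0, "rx": 0, "ry": 0, "rz": 0, "fingers": 1}, {"tx": 0, "ty": 0, "tz": 0, "rx": 0, "ry": 0, "rz": 0, "fingers": 1}, {"tx": 0, "ty": 0, "tz": 0, "rx": 0, "ry": 0, "rz": 0, "fingers": 1}, {"tx": 0, "ty": 0, "tz": 0, "rx": 0, "ry": 0, "rz": 0, "fingers": 1}]' --grip_force 40

```text
t: 11.22
tool_pos: [474.2, -168.7, 75.5]
tool_rot: [0.0, 0.744, 0.668, -0.0]
force: [-0.3, 0.2, 4.2]
finger_gap: 0.192
finger_force: 40.0
```

```bash
python3 -c "
from h import *
go([473.6,-167.5,175])"
```

```text
t 11.22 pos [ 474.2 -168.7   75.5] yaw 83.8 z [ 0. -0. -1.] q [ 0.88  0.53 -0.72  2.02  0.51  0.77 -0.26] F [-0.3  0.2  4.2] gap 17.7 39.99865114688873
tool shift [  1.1  -0.7 -99.5]
```

Emit:
carry_out --increments '[{"tx": 0, "ty": 0, "tz": -10, "rx": 0, "ry": 0, "rz": 0, "fingers": 1}, {"tx": 0, "ty": 0, "tz": -20, "rx": 0, "ry": 0, "rz": 0, "fingers": 1}, {"tx": 0, "ty": 0, "tz": -25, "rx": 0, "ry": 0, "rz": 0, "fingers": 1}, {"tx": 0, "ty": 0, "tz": -25, "rx": 0, "ry": 0, "rz": 0, "fingers": 1}, {"tx": 0, "ty": 0, "tz": -20, "rx": 0, "ry": 0, "rz": 0, "fingers": 1}, {"tx": 0, "ty": 0, "tz": -5, "rx": 0, "ry": 0, "rz": 0, "fingers": 1}, {"tx": 0, "ty": 0, "tz": 0, "rx": 0, "ry": 0, "rz": 0, "fingers": 1}, {"tx": 0, "ty": 0, "tz": 0, "rx": 0, "ry": 0, "rz": 0, "fingers": 1}]'

```text
t: 11.88
tool_pos: [473.7, -168.7, 179.9]
tool_rot: [0.0, 0.744, 0.668, -0.0]
force: [-1.0, 0.1, -1.3]
finger_gap: 0.195
finger_force: 40.0
```

```bash
python3 -c "
from h import *
go([485.1,168.6,137])"
```

```text
t 11.88 pos [ 473.7 -168.7  179.9] yaw 83.8 z [-0. -0. -1.] q [ 0.99  0.38 -0.84  1.95  0.34  0.96 -0.13] F [-1.   0.1 -1.3] gap 18.0 39.99827742576599
tool shift [336.6 -25.1  42.8]
```

Emit:
carry_out --increments '[{"tx": 16, "ty": 0, "tz": 0, "rx": 0, "ry": 0, "rz": 0, "fingers": 1}, {"tx": 32, "ty": -3, "tz": 0, "rx": 0, "ry": 0, "rz": 0, "fingers": 1}, {"tx": 32, "ty": -3, "tz": 0, "rx": 0, "ry": 0, "rz": 0, "fingers": 1}, {"tx": 32, "ty": -3, "tz": 0, "rx": 0, "ry": 0, "rz": 0, "fingers": 1}, {"tx": 32, "ty": -3, "tz": 0, "rx": 0, "ry": 0, "rz": 0, "fingers": 1}, {"tx": 32, "ty": -3, "tz": 0, "rx": 0, "ry": 0, "rz": 0, "fingers": 1}, {"tx": 32, "ty": -3, "tz": 0, "rx": 0, "ry": 0, "rz": 0, "fingers": 1}, {"tx": 32, "ty": -3, "tz": 0, "rx": 0, "ry": 0, "rz": 0, "fingers": 1}, {"tx": 32, "ty": -3, "tz": 0, "rx": 0, "ry": 0, "rz": 0, "fingers": 1}, {"tx": 32, "ty": -1, "tz": 0, "rx": 0, "ry": 0, "rz": 0, "fingers": 1}, {"tx": 22, "ty": 0, "tz": 0, "rx": 0, "ry": 0, "rz": 0, "fingers": 1}, {"tx": 10.6, "ty": 0, "tz": 0, "rx": 0, "ry": 0, "rz": 0, "fingers": 1}]'

```text
t: 12.88
tool_pos: [484.1, 172.5, 179.0]
tool_rot: [-0.001, 0.743, 0.67, -0.0]
force: [-0.4, -0.7, -0.3]
finger_gap: 0.196
finger_force: 40.0
```

Emit:
carry_out --increments '[{"tx": 0, "ty": 0, "tz": 20, "rx": 0, "ry": 0, "rz": 0, "fingers": 1}, {"tx": 0, "ty": 0, "tz": 20, "rx": 0, "ry": 0, "rz": 0, "fingers": 1}, {"tx": 0, "ty": 0, "tz": 3, "rx": 0, "ry": 0, "rz": 0, "fingers": 1}, {"tx": 0, "ty": 0, "tz": 0, "rx": 0, "ry": 0, "rz": 0, "fingers": 1}, {"tx": 0, "ty": 0, "tz": 0, "rx": 0, "ry": 0, "rz": 0, "fingers": 1}, {"tx": 0, "ty": 0, "tz": 0, "rx": 0, "ry": 0, "rz": 0, "fingers": 1}]'

```text
t: 13.38
tool_pos: [486.1, 168.6, 137.9]
tool_rot: [0.0, 0.744, 0.668, 0.0]
force: [0.3, -0.5, -0.9]
finger_gap: 0.192
finger_force: 40.0
```

```bash
python3 - <<'E'
from h import *
go([485.1,168.6,92])
s=arm.sense()["tool_pos"]
print("tip expected",proj("side",[s[0],s[1],s[2]-67]),"win",proj("side",[485.1,168.6,50]))
p,d=arm.read_camera("side")
g=cv2.convertScaleAbs(cv2.resize(p[120:220,160:280],None,fx=6,fy=6,interpolation=cv2.INTER_CUBIC),alpha=1.5)
cv2.imwrite("pics/c4.png",g[:,:,::-1])
E
```

```text
t 13.38 pos [486.1 168.6 137.9] yaw 83.8 z [ 0.001  0.    -1.   ] q [ 0.31  0.48 -0.86  1.96  0.46  0.91 -0.9 ] F [ 0.3 -0.5 -0.9] gap 17.7 39.99830782413483
tool shift [-0.1 -1.1 45.9]
tip expected (np.float64(219.3007455489132), np.float64(180.04674821393436)) win (np.float64(219.98933650831583), np.float64(187.93908380622332))
```

View pics/c4.png

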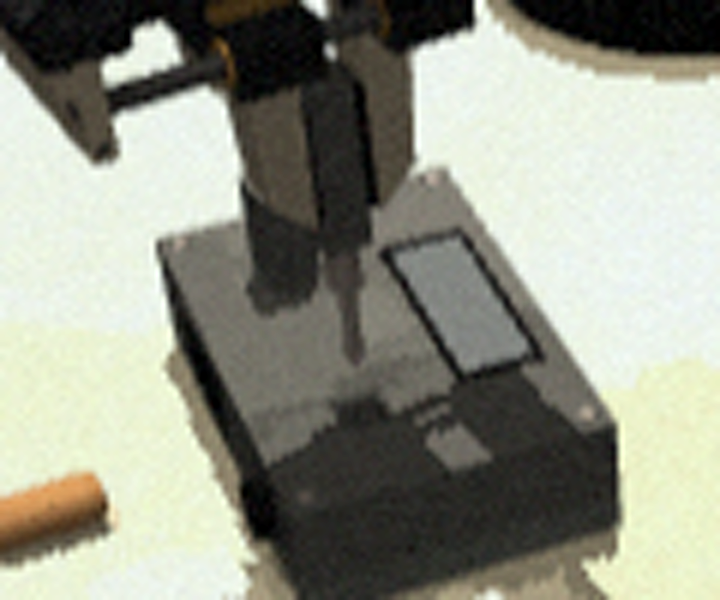

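The tip shows at about (219,180) and the window at about (220,188), both as predicted. I descend into the window.

Emit:
carry_out --increments '[{"tx": 0, "ty": -1, "tz": 8, "rx": 0, "ry": 0, "rz": 0, "fingers": 1}, {"tx": 0, "ty": 0, "tz": 7, "rx": 0, "ry": 0, "rz": 0, "fingers": 1}, {"tx": 0, "ty": 0, "tz": 6, "rx": 0, "ry": 0, "rz": 0, "fingers": 1}, {"tx": 0, "ty": 0, "tz": 6, "rx": 0, "ry": 0, "rz": 0, "fingers": 1}, {"tx": 0, "ty": 0, "tz": 5, "rx": 0, "ry": 0, "rz": 0, "fingers": 1}, {"tx": 0, "ty": 0, "tz": 0, "rx": 0, "ry": 0, "rz": 0, "fingers": 1}, {"tx": 0, "ty": 0, "tz": 0, "rx": 0, "ry": 0, "rz": 0, "fingers": 1}]'

```text
t: 14.02
tool_pos: [484.2, 169.0, 104.8]
tool_rot: [-0.0, 0.744, 0.668, -0.0]
force: [0.0, 0.1, 0.1]
finger_gap: 0.192
finger_force: 40.0
```

Emit:
carry_out --increments '[{"tx": 0, "ty": 0, "tz": 3, "rx": 0, "ry": 0, "rz": 0, "fingers": 1}, {"tx": 0, "ty": 0, "tz": 3, "rx": 0, "ry": 0, "rz": 0, "fingers": 1}, {"tx": 0, "ty": 0, "tz": 3, "rx": 0, "ry": 0, "rz": 0, "fingers": 1}, {"tx": 0, "ty": 0, "tz": 2, "rx": 0, "ry": 0, "rz": 0, "fingers": 1}, {"tx": 0, "ty": 0, "tz": 0, "rx": 0, "ry": 0, "rz": 0, "fingers": 1}, {"tx": 0, "ty": 0, "tz": 0, "rx": 0, "ry": 0, "rz": 0, "fingers": 1}]'

```text
t: 14.52
tool_pos: [485.0, 169.1, 94.5]
tool_rot: [0.0, 0.744, 0.668, 0.0]
force: [-0.5, 0.2, 5.3]
finger_gap: 0.198
finger_force: 40.0
```

Force is rising along the button spring. I push on to the stop.

Emit:
carry_out --increments '[{"tx": 0, "ty": 0, "tz": 1, "rx": 0, "ry": 0, "rz": 0, "fingers": 1}, {"tx": 0, "ty": 0, "tz": 1, "rx": 0, "ry": 0, "rz": 0, "fingers": 1}, {"tx": 0, "ty": 0, "tz": 0, "rx": 0, "ry": 0, "rz": 0, "fingers": 1}, {"tx": 0, "ty": 0, "tz": 0, "rx": 0, "ry": 0, "rz": 0, "fingers": 1}, {"tx": 0, "ty": 0, "tz": 0, "rx": 0, "ry": 0, "rz": 0, "fingers": 1}]'

```text
t: 14.93
tool_pos: [485.0, 169.2, 93.1]
tool_rot: [0.0, 0.744, 0.668, 0.0]
force: [-1.5, -0.4, 10.3]
finger_gap: 0.192
finger_force: 40.0
```

Emit:
carry_out --increments '[{"tx": 0, "ty": 0, "tz": 1, "rx": 0, "ry": 0, "rz": 0, "fingers": 1}, {"tx": 0, "ty": 0, "tz": 0, "rx": 0, "ry": 0, "rz": 0, "fingers": 1}, {"tx": 0, "ty": 0, "tz": 0, "rx": 0, "ry": 0, "rz": 0, "fingers": 1}, {"tx": 0, "ty": 0, "tz": 0, "rx": 0, "ry": 0, "rz": 0, "fingers": 1}, {"tx": 0, "ty": 0, "tz": 0, "rx": 0, "ry": 0, "rz": 0, "fingers": 1}]'

```text
t: 15.35
tool_pos: [485.1, 169.3, 92.8]
tool_rot: [0.001, 0.744, 0.668, 0.0]
force: [-3.2, -2.2, 17.9]
finger_gap: 0.195
finger_force: 40.0
```

```bash
python3 - <<'E'
from h import *
go([485,169,92])
p,d=arm.read_camera("side")
g=cv2.convertScaleAbs(cv2.resize(p[120:320,140:400],None,fx=3,fy=3,interpolation=cv2.INTER_CUBIC),alpha=1.5)
cv2.imwrite("pics/c5.png",g[:,:,::-1])
E
```

```text
t 15.35 pos [485.1 169.3  92.8] yaw 83.8 z [ 0.002 -0.001 -1.   ] q [ 0.26  0.55 -0.81  1.99  0.54  0.83 -0.96] F [-3.2 -2.2 17.9] gap 18.0 40.00193417072296
tool shift [-0.3 -0.1  0.8]
```

View pics/c5.png

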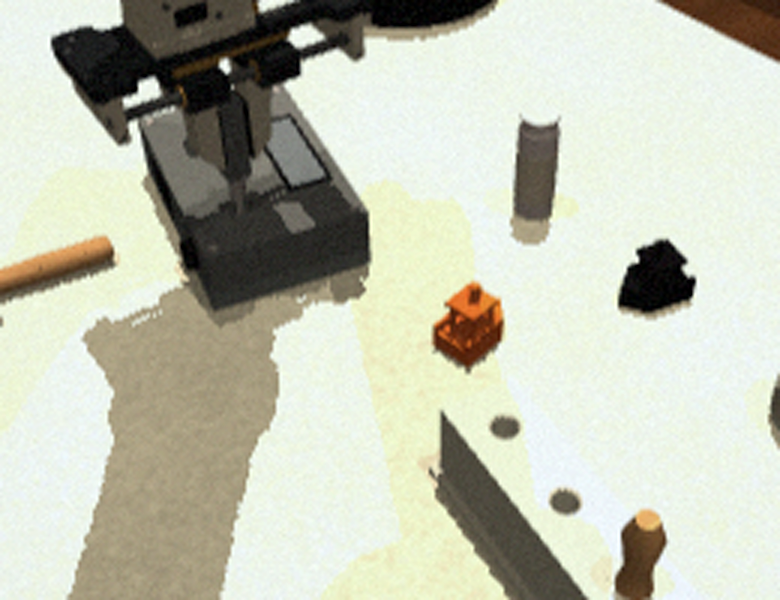

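The stylus is in the window, at about crop pixel (238,210). The last 0.3 mm raised the force by 7.6 N, so the button is at its stop. The boats, glue and brush have not moved.

```bash
python3 -c "
from workcell import arm
print(arm.sign_off())"
```

```text
the job is handed in; nothing more can be done
None
```

I handed the job in: the pin stands fully home in the bore and released, and the stylus, still gripped, holds the reset button at its stop with about 18 N, at 15.4 s on the robot's clock; no verdict came back.

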